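Open a bolted instrument enclosure that may still be caught

TASK

Open the grey instrument enclosure. Push its spring ejector all the way so that the locking bolt comes out of the hasp into the tray behind it and stays there; then, before touching the release slide, tug the cover up by its front tab to feel whether the hidden catch still has it, and if it is caught push the release slide fully away from you. Raise the cover by the tab about half way to upright (some 45 degrees) and finish while still holding it there by the tab: it falls shut if let go. Leave the tools lying around alone.

Things in the scene. Friction and masses are not known exactly. Their poses are not given: they have to be found in the camera images.
- enclosure: grey instrument enclosure fixed on the bench, 150 (x) x 150 (y) x 94 mm high. Origin: centre of its underside; x points from its front (which faces the robot) to its back, y to its left, z up. Cover: y -79 to 28, top z 94. Fixed strip with the release slide: y 30 to 77, top z 92. Locking rail along the right side: y -115 to -75, x -118 to 86, top z 68. A catch hidden inside may hold the cover.
- cover (a joint): cover angle in rad, 0 shut, opens upward about a level hinge along the far edge (enclosure's y direction), stops at 1.25. It weighs about 0.35 kg and falls shut from any angle. If the catch has it, it lifts about 0.04 rad (6 to 7 mm at the tab) and stops hard; if free, it lifts on with under 4 N at the tab.
- cover_tab (a point): centre of the black pull tab at the cover's front edge, 14 mm wide (enclosure y), 14 mm thick, standing 32 mm (x) out in front of the wall with free air below; 91 mm above the bench when shut. Grip it from above across its 14 mm width; it can turn between the finger pads as the cover swings.
- cover_hinge (a point): point on the hinge line straight behind the tab (same y in the enclosure's frame), 171 mm from the tab centre; the tab travels on an arc about it.
- ejector (a joint): travel of the spring ejector in m, 0 to 0.052 fully pushed (along the enclosure's +x, away from the robot); springs back when let go; 2 N at the start, 8 N at the end. Its rod drives the bolt out through the two steel eyes of the hasp; the bolt is clear of them from about 0.044.
- ejector_knob (a point): centre of the ejector's upright black thumb piece, 16 (x) x 24 (y) mm, from z = 69 to 106 mm above the bench, at the front end of the rail; push its front face along the enclosure's +x. Free room in front of it. Moves with the ejector.
- release (a joint): travel of the release slide in m, 0 towards the front to 0.020 fully pushed (along the enclosure's +x, away from the robot); takes 3 to 6 N and stays where it is left. Full travel moves the hidden catch clear of the cover, and the catch then stays clear. Its own position does not show whether the catch holds.
- release_knob (a point): centre of the black ribbed thumb piece of the release slide, on the fixed strip at the left of the cover: 14 (x) x 26 (y) mm, from z = 94 to 110 mm above the bench, with 70 mm of flat strip in front of it to come down on (strip top z = 92). It moves with the slide.
- lock_bolt: steel hex bolt 52 mm long lying level along the enclosure's x in the hasp, head to the rear. Origin midway along it on its underside, own +y from tip to head. In the hasp it is at x -10, y -97, z 67 mm in the enclosure's frame; ejected, at x about 41 in the open tray behind (x 10 to 82, walls 12 mm high).
- near_spanner: combination spanner, 157 mm, lying well to the left of the enclosure; leave it alone. Origin at the middle of its underside.
- near_tape: yellow tape measure, 77 x 37 x 67 mm, standing behind to the left; leave it alone. Origin at the centre of its underside.
- near_plug: small black cable plug, 42 x 18 x 18 mm, lying on the bench to the left, near the front edge; leave it alone. Origin at the centre of its underside.

How it is judged:
On the way, in this order (a step that is already met when the one before it is completed fails the run):
1. the ejector is pushed home and the bolt is out of the hasp (value of joint ejector above 0.044 m and x of lock_bolt in the frame of enclosure above 0.033 m), for 0.05 s.
2. the cover is tugged up against its catch (or free) before the release slide has been moved (value of joint cover above 0.02 rad and value of joint release below 0.004 m), for 0.05 s.
At the end, for the whole second after the job is handed in: the cover stands at 0.6 to 1.1 rad (34 to 63 degrees), carried by the fingers, which hold it at the tab (TCP within 40 mm of the tab's centre, more than 0.5 N on the cover); the bolt rests in the tray clear of the hasp (33 to 75 mm behind the enclosure's centre, not fallen to the bench) (value of joint cover between 0.6 and 1.1 rad and contact force between the fingers and cover above 0.5 N and distance between the grasp point and cover_tab below 0.04 m and not (contact force between cover and lock_bolt above 0.2 N) and x of lock_bolt in the frame of enclosure between 0.033 and 0.075 m and z of lock_bolt in the frame of enclosure above 0.055 m and linear speed of lock_bolt below 0.03 m/s); the arm keeps its last pose, push and grip.
It fails at once if spanner disturbed (distance of near_spanner from where it was at the start of the episode above 0.03 m).
It fails at once if tape measure disturbed (distance of near_tape from where it was at the start of the episode above 0.03 m).
It fails at once if plug disturbed (distance of near_plug from where it was at the start of the episode above 0.03 m).
It also fails if it takes over 61 s, if anything falls off the work surface, if the arm or the gripper's body presses on something with over 40 N, if the wrist force passes 120 N, or if a joint passes its speed limit or range.

ROBOT

A 6-joint arm with a two-finger parallel gripper is mounted at the origin on a cart in front of the work surface, level with it; the furniture and walls round the work are solid. World frame = base frame: x ahead of the robot, y to its left, z up, the work surface at z = 0. Lengths are in m, angles in rad, forces in N, time in s.
With the tool pointing down it reaches from about 0.375 to 0.825 m from the base axis. Payload 5.5 kg.
Tool frame: the origin (TCP) lies between the finger pads, 19 mm behind the fingertips; this is the grasp point; z points along the fingers, y is the line along which they close (so a half turn about z gives the same grasp; the last joint's range is limited). The gripper opens to 85 mm and grips with 20 to 120 N. Pads are 22 mm wide; open, the fingers measure 114 mm over their backs; the gripper's body (76 mm by 85 mm) begins 54 mm behind the grasp point. The pads swing forward as they close: fully open they stand 13 mm farther back than shut.
Start: joints at [1.158, 0.314, -0.047, 1.21, 0, 1.571], TCP at [0.241, 0.55, 0.25] pointing down, gripper open.
Joint ranges: [-2.67, 2.67], [-0.69, 1.73], [-1.03, 1.25], [-2.08, 2.16], [-1.42, 1.45], [-3.14, 3.14]. Speed limits (rad/s): [2.39, 2.39, 3.01, 3.14, 3.14, 3.14].

INTERFACE

Orientations are given as a unit quaternion [x, y, z, w].
In Python, from cell import get_obs, get_image, finish_job gives the robot as it stands.
- The arm moves only by the tool step_arm, never from a script. Its argument "steps" is a list that holds one entry, the list of rows, each a list of 5 numbers: the shift along the world's x, y, z in cm, then the turn about the world's z in degrees, then the opening, from 0 (shut) to 1 (fully open). A call has 1 to 10 rows; each row is the pose to reach, as a shift and turn from the pose commanded when the call began; what a row does not reach only later rows make up. A row lasts 1/12 s, in which the tool goes at most 41.7 mm and 7.16 degrees, less where a joint would pass 70% of its speed; a pose out of reach is approached as far as the arm can. A call with a gripper value outside its range is refused whole. The fingers move at their own pace and stop on an object; "squeeze" is the grip in N (left out, the last holds). Time passes only in rows, so rows that repeat a pose let the fingers close. It gives the time, the measured TCP pose, the force, the opening and the grip force at its end, in the units of the state.
- get_obs(): the state, without advancing time (a new reading comes with each control period).
- get_image(name): name is "scene" or "top" or "wrist"; returns a dict with "img" (420x560x3 uint8, blue, green, red), "mtx" (3x3 intrinsics, pixels), "world_from_camera" (4x4, takes a point from camera to world coordinates); the wrist camera has in their place "mount" (4x4, takes a point from camera to tool coordinates, whose origin is the TCP and whose axes are the flange's). Camera axes: x right, y down, z forward; pixel columns grow to the right and rows downward; lengths in m; the calibration is good to about 2 mm. A picture is of the moment at which its call begins: read the wrist's pose just before it. There is no depth.
- finish_job(): hands the job in; it is judged then, once.
The state is a dict: "time_s": time; "qpos": joint angles; "qd": joint speeds; "joint_efforts": joint torques, N m; "eef_pos": TCP position; "tool_rot": TCP orientation; "contact_force": force on the tool from outside, world axes, zero at the start; "torque": the same for the moment, N m; "gripper_width": opening from 0.0 (shut) to 1.0 (fully open); "grasp_force": force on a finger pad.
Only numpy, scipy, OpenCV 4.12 (cv2) and the standard library are available. Lean on these libraries where they do the work, as an engineer would, in place of code of your own. Each camera call takes 0.05 s, during which the arm holds its last target. There are 200 camera calls.

## Working session

There is one attempt and no reset: what is moved stays moved. The work goes in short steps, Python scripts to look and compute and a tool call to move; the robot and the scene stay as the last step left them, time stands still between calls to the robot, and variables do not carry over. Pictures are saved under pics/ and viewed, at most 10 in all, crops included, and the job is handed in when it is done.

Besides the shell and the picture viewer there is one more tool, called after "Request:" as name(argument=value, ...), one argument or row to a line, values as JSON. step_arm: Moves the arm, as the interface text tells. Its arguments: {"type":"object","properties":{"steps":{"type":"array","items":{"type":"array","items":{"type":"array","items":{"type":"number"}}}},"squeeze":{"type":"number"}},"required":["steps"]}

```bash
mkdir -p pics
cat > h.py <<'E'
import numpy as np, cv2
from cell import get_obs, get_image
def ray(c,uv):
    K=c["mtx"];T=c["world_from_camera"]
    d=T[:3,:3]@np.linalg.inv(K)@np.array([uv[0],uv[1],1.0]);return T[:3,3],d
def onz(c,uv,z):
    o,d=ray(c,uv);return o+d*(z-o[2])/d[2]
def tri(c1,a,c2,b):
    o1,d1=ray(c1,a);o2,d2=ray(c2,b);d1=d1/np.linalg.norm(d1);d2=d2/np.linalg.norm(d2)
    s=np.linalg.lstsq(np.stack([d1,-d2],1),o2-o1,rcond=None)[0]
    p,q=o1+s[0]*d1,o2+s[1]*d2;return (p+q)/2,np.linalg.norm(p-q)
E
python3 - <<'E'
from h import *
import pickle
o=get_obs();print({k:np.round(v,3).tolist() for k,v in o.items()})
d={n:get_image(n) for n in("scene","top")}
pickle.dump(d,open("i0.pkl","wb"))
for n in d:
    cv2.imwrite(f"pics/{n}0.png",d[n]["img"]);print(n,np.round(d[n]["world_from_camera"],3).tolist(),np.round(d[n]["mtx"],1).tolist())
E
```

```text
{'time_s': 0.0, 'qpos': [1.158, 0.314, -0.048, 1.21, 0.0, 1.571], 'qd': [-0.0, 0.0, -0.0, -0.0, -0.0, -0.0], 'joint_efforts': [0.0, -53.959, 33.975, 0.019, -0.0, 0.0], 'eef_pos': [0.24, 0.549, 0.249], 'tool_rot': [0.205, 0.979, -0.001, -0.0], 'contact_force': [-0.418, 0.996, 0.312], 'torque': [0.023, -0.01, -0.024], 'grasp_force': 0.0, 'gripper_width': 0.998}
scene [[0.905, -0.174, 0.388, 0.03], [-0.424, -0.426, 0.799, -1.037], [0.026, -0.888, -0.459, 0.621], [0.0, 0.0, 0.0, 1.0]] [[514.5, 0.0, 273.5], [0.0, 514.5, 206.6], [0.0, 0.0, 1.0]]
top [[-0.0, -0.998, 0.066, 0.421], [-1.0, 0.001, 0.014, -0.136], [-0.014, -0.066, -0.998, 1.041], [0.0, 0.0, 0.0, 1.0]] [[488.7, 0.0, 286.2], [0.0, 488.7, 215.1], [0.0, 0.0, 1.0]]
```

View pics/scene0.png

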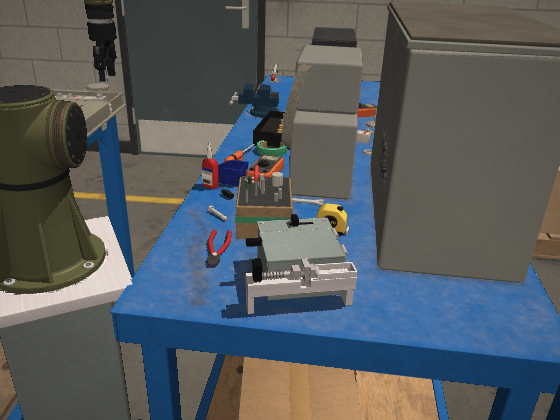

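View pics/top0.png

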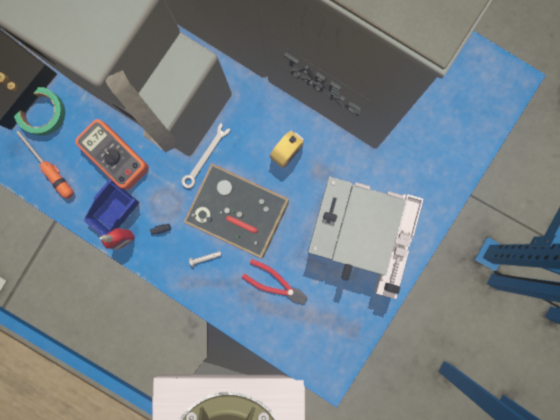

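The scene shows the enclosure with its rail nearest the camera (ejector knob at about 257,270 and tab at about 252,242). In the top view the tab is at (347,271), the release knob at (330,217) and the ejector knob at (391,289). I'll zoom in on both.

Run:
```python
from h import *
import pickle
d=pickle.load(open("i0.pkl","rb"))
a=cv2.resize(d["top"]["img"][160:310,300:430],None,fx=3,fy=3,interpolation=cv2.INTER_CUBIC)
b=cv2.resize(d["scene"]["img"][200:320,235:365],None,fx=3,fy=3,interpolation=cv2.INTER_CUBIC)
b=cv2.copyMakeBorder(b,0,a.shape[0]-b.shape[0],0,0,cv2.BORDER_CONSTANT)
cv2.imwrite("pics/z0.png",np.hstack([a,b]))
```

```text
(no output)
```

View pics/z0.png

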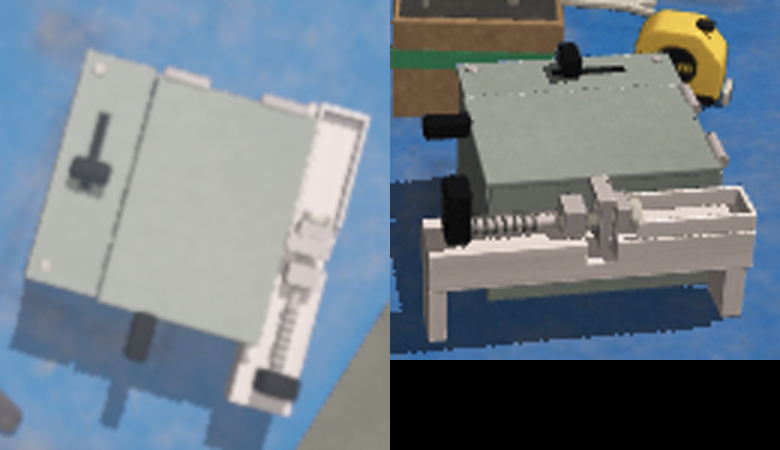

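The crop shows the black tab at crop (140,335), the release knob at (90,170) and the ejector knob at (275,385). The same parts appear in the scene half at (445,126), (568,60) and (457,210). Next I measure them with dark masks and triangulation.

Run:
```python
from h import *
import pickle
d=pickle.load(open("i0.pkl","rb"))
t,s=d["top"],d["scene"]
def blob(c,box):
    x0,y0,x1,y1=box
    m=(c["img"][y0:y1,x0:x1].max(2)<50).astype(np.uint8)
    n,l,st,ce=cv2.connectedComponentsWithStats(m)
    i=1+np.argmax(st[1:,4]);p=np.argwhere(l==i)[:,::-1]+[x0,y0]
    return p,ce[i]+[x0,y0],st[i]+np.array([x0,y0,0,0,0])
B={"release":((318,195,345,232),(412-180,208,440,232)),"tab":((335,255,360,285),(370-135,232,260,252)),"ejector":((378,278,405,298),(378-135,252,262,286))}
for k,(bt,bs) in B.items():
    p,c,st=blob(t,bt);q,e,su=blob(s,bs)
    X,r=tri(t,c,s,e);print(k,c.round(1),st,e.round(1),su,X.round(4),"gap",round(r,4),"minrect",cv2.minAreaRect(p.astype(np.float32)))
# cover edges by corners
for n,uv,z in[("RL strip",(330,176.7),.092),("FL strip",(308.3,253.3),.092),("FR cover",(386,274),.094),("RR cover",(405,201.7),.094),("cover FL",(333.0,260),.094),("cover RL",(352.5,186),.094)]:
    print(n,onz(t,uv,z).round(4))
print("corner FR tri",tri(t,(386,274),s,(235+(490-390)/3,200+186/3)))
print("corner FL",tri(t,(308.3,253.3),s,(235+(458-390)/3,200+66/3)))
for n,z in(("tab",.098),("ejector",.106),("release",.110)):
    print(n,"z",onz(t,blob(t,B[n][0])[1],z).round(4))
```

```text
Traceback (most recent call last):
ValueError: attempt to get argmax of an empty sequence
```

```bash
cat > m.py <<'E'
from h import *
import pickle
d=pickle.load(open("i0.pkl","rb"))
t,s=d["top"],d["scene"]
def blob(c,box):
    x0,y0,x1,y1=box
    m=(c["img"][y0:y1,x0:x1].max(2)<60).astype(np.uint8)
    n,l,st,ce=cv2.connectedComponentsWithStats(m)
    i=1+np.argmax(st[1:,4]);p=np.argwhere(l==i)[:,::-1]+[x0,y0]
    return p,ce[i]+[x0,y0],st[i]+np.array([x0,y0,0,0,0])
B={"release":((318,206,345,228),(286,210,302,230)),"tab":((335,255,360,285),(243,234,260,252)),"ejector":((378,278,405,298),(247,254,265,286))}
for k,(bt,bs) in B.items():
    p,c,st=blob(t,bt);q,e,su=blob(s,bs)
    X,r=tri(t,c,s,e);print(k,c.round(1),st,e.round(1),su,X.round(4),"gap",round(r,4),"minrect",cv2.minAreaRect(p.astype(np.float32)))
for n,uv,z in[("RL strip",(330,176.7),.092),("FL strip",(308.3,253.3),.092),("FR cover",(386,274),.094),("RR cover",(405,201.7),.094),("cover FL",(333.0,260),.094),("cover RL",(352.5,186),.094)]:
    print(n,onz(t,uv,z).round(4))
print("corner FR tri",tri(t,(386,274),s,(235+(490-390)/3,200+186/3)))
print("corner FL",tri(t,(308.3,253.3),s,(235+(458-390)/3,200+66/3)))
for n,z in(("tab",.098),("ejector",.106),("release",.110)):
    print(n,"z",onz(t,blob(t,B[n][0])[1],z).round(4))
E
python3 m.py
```

```text
Traceback (most recent call last):
  File "m.py", line 13, in <module>
    p,c,st=blob(t,bt);q,e,su=blob(s,bs)
           ~~~~^^^^^^
  File "m.py", line 9, in blob
    i=1+np.argmax(st[1:,4]);p=np.argwhere(l==i)[:,::-1]+[x0,y0]
        ~~~~~~~~~^^^^^^^^^^
ValueError: attempt to get argmax of an empty sequence
```

```bash
sed -i 's/max(2)<60/max(2)<th/; s/def blob(c,box):/def blob(c,box,th=72):/' m.py
python3 -c "
import pickle;d=pickle.load(open('i0.pkl','rb'))
print(d['top']['img'][206:230:2,318:345:2].max(2))"
python3 m.py
```

```text
[[176 161 189 190 189 187 158  89 133 186 187 188 188 187]
 [176 153 188 189 189 186 115  91 157 187 186 186 187 178]
 [170 174 187 187 185 178  98  97 174 186 186 186 188 176]
 [166 186 187 156 108 126  90 113 181 186 187 187 188 158]
 [150 186 180  95  92  93  90  92 113 159 187 188 187 154]
 [158 186 165  84  88  88  90  90  90 105 184 187 182 152]
 [184 185 163  83  83  82  84  86  86 127 185 186 164 169]
 [185 184 137 123 102  82  87  83  84 154 186 186 150 180]
 [186 185 153 130 108  86 107 120 133 184 187 183 146 184]
 [187 185 184 175 158 149 132 130 157 187 187 169 147 184]
 [186 185 185 185 186 184 183 163 182 185 186 144 174 185]
 [185 184 185 184 184 185 186 186 185 185 187 142 183 186]]Traceback (most recent call last):
  File "m.py", line 13, in <module>
    p,c,st=blob(t,bt);q,e,su=blob(s,bs)
           ~~~~^^^^^^
  File "m.py", line 9, in blob
    i=1+np.argmax(st[1:,4]);p=np.argwhere(l==i)[:,::-1]+[x0,y0]
        ~~~~~~~~~^^^^^^^^^^
    return _wrapfunc(a, 'argmax', axis=axis, out=out, **kwds)
    return bound(*args, **kwds)
ValueError: attempt to get argmax of an empty sequence
```

```bash
sed -i 's/th=72/th=110/; s/318,206,345,228/318,211,345,228/' m.py
python3 m.py
```

```text
release [329.3 217.1] [323 211  14  13 115] [291.9 219. ] [286 210  16  18 190] [ 0.4785 -0.2047  0.1046] gap 0.0016 minrect ((329.3902282714844, 216.98782348632812), (12.02538013458252, 11.55685806274414), 51.34019470214844)
tab [346.3 272. ] [341 264  11  17 133] [252.3 240.2] [243 234  17  18 200] [ 0.374  -0.2375  0.0955] gap 0.0003 minrect ((346.3679504394531, 271.9622497558594), (8.653715133666992, 16.20854377746582), 15.945395469665527)
ejector [391.4 287.9] [385 283  14  10 106] [256.5 267.3] [247 254  18  28 388] [ 0.3444 -0.3243  0.0934] gap 0.0015 minrect ((391.6470947265625, 287.9117736816406), (14.309601783752441, 7.761139392852783), 14.03624439239502)
RL strip [ 0.559  -0.2077  0.092 ]
FL strip [ 0.4098 -0.1649  0.092 ]
FR cover [ 0.3702 -0.3139  0.094 ]
RR cover [ 0.5096 -0.3525  0.094 ]
cover FL [ 0.3969 -0.2124  0.094 ]
cover RL [ 0.5404 -0.2512  0.094 ]
corner FR tri (array([ 0.37147793, -0.31487245,  0.09218653]), np.float64(0.0030550977704735887))
corner FL (array([ 0.41279928, -0.16624077,  0.09169817]), np.float64(0.006596058554041182))
tab z [ 0.3742 -0.2373  0.098 ]
ejector z [ 0.3447 -0.3215  0.106 ]
release z [ 0.4789 -0.2046  0.11  ]
```

Enclosure pose: centre at about (0.462, -0.259), yaw about -15.4°. First I swing the arm round at height with the gripper shut and turned +8°.

Request:
step_arm(
  steps=[
    [[2.1,-3.5,0,1,0],[4.2,-7,0,2,0],[6.3,-10.5,0,3,0],[8.4,-14,0,4,0],[10.5,-17.5,0,5,0],[12.6,-21,0,6,0],[14.7,-24.5,0,7,0],[16.8,-28,0,8,0],[18.9,-31.5,0,8,0],[21,-35,0,8,0]],
  ],
)

```text
time_s: 0.93
eef_pos: [0.4511, 0.1977, 0.2499]
tool_rot: [0.136, 0.991, -0.0, -0.0]
contact_force: [0.5, 0.2, -0.6]
gripper_width: -0.001
grasp_force: 0.0
```

Request:
step_arm(
  steps=[
    [[-0.5,-4,0,0,0],[-1,-8,0,0,0],[-1.5,-12,0,0,0],[-2,-16,0,0,0],[-2.5,-20,0,0,0],[-3,-24,0,0,0],[-4,-28,0,0,0],[-6,-31.5,0,0,0],[-8,-35,0,0,0],[-10,-38.5,0,0,0]],
  ],
)

```text
time_s: 1.77
eef_pos: [0.3493, -0.1867, 0.2498]
tool_rot: [0.136, 0.991, 0.0, -0.0]
contact_force: [0.1, -0.4, -0.5]
gripper_width: 0.003
grasp_force: 0.0
```

Run:
```python
from h import *
o=get_obs();print({k:np.round(v,3).tolist() for k,v in o.items()})
w=get_image("wrist");cv2.imwrite("pics/w0.png",w["img"]);print(w["mtx"],w["mount"])
```

```text
{'time_s': 1.767, 'qpos': [-0.491, -0.072, -0.488, 1.155, -0.0, -0.218], 'qd': [-1.212, -0.07, -0.06, -0.004, -0.0, -1.201], 'joint_efforts': [8.119, -29.851, 32.729, 0.62, 0.044, 1.295], 'eef_pos': [0.349, -0.187, 0.25], 'tool_rot': [0.136, 0.991, 0.0, -0.0], 'contact_force': [0.127, -0.394, -0.521], 'torque': [-0.035, -0.049, -0.03], 'grasp_force': 0.0, 'gripper_width': 0.003}
[[319.59236196   0.         283.71637285]
 [  0.         319.59236196 206.60897488]
 [  0.           0.           1.        ]] [[-1.96738550e-03 -9.55251936e-01 -2.95786862e-01  7.40074194e-02]
 [ 9.99997983e-01 -1.99920960e-03 -1.94845329e-04 -3.76624346e-05]
 [-4.05213558e-04 -2.95786649e-01  9.55253942e-01 -1.24190363e-01]
 [ 0.00000000e+00  0.00000000e+00  0.00000000e+00  1.00000000e+00]]
```

Request:
step_arm(
  steps=[
    [[-1.5,-3.3,0,0,0],[-3,-6.5,0,0,0],[-4.5,-10,0,0,0],[-6,-13,0,0,0],[-6,-13,0,0,0],[-6,-13,0,0,0],[-6,-13,0,0,0]],
  ],
)

```text
time_s: 2.4
eef_pos: [0.2906, -0.3148, 0.2497]
tool_rot: [0.136, 0.991, 0.001, -0.0]
contact_force: [0.1, 0.2, -0.5]
gripper_width: 0.001
grasp_force: 0.0
```

```bash
cat >> h.py <<'E'
from scipy.spatial.transform import Rotation as R
def wrist():
    o=get_obs();w=get_image("wrist");T=np.eye(4)
    T[:3,:3]=R.from_quat(o["tool_rot"]).as_matrix();T[:3,3]=o["eef_pos"]
    w["world_from_camera"]=T@np.array(w["mount"]);return w,o
E
python3 - <<'E'
from h import *
import pickle
w,o=wrist();print(o["eef_pos"],o["qd"]);pickle.dump(w,open("w1.pkl","wb"));cv2.imwrite("pics/w1.png",w["img"])
E
```

```text
[ 0.29058444 -0.31482237  0.24966632] [ 0.02927395 -0.00898591 -0.00530934 -0.00037946 -0.00293609 -0.00327876]
```

View pics/w1.png

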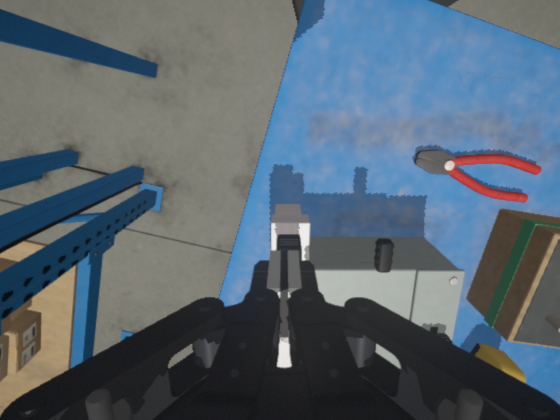

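The wrist view shows the rail with the ejector knob at (289,241) directly ahead of the fingers and the tab at (384,255). The enclosure's edges are parallel to the image columns, so the yaw is right.

Run:
```python
from h import *
import pickle
w=pickle.load(open("w1.pkl","rb"));t=pickle.load(open("i0.pkl","rb"))["top"]
s=pickle.load(open("i0.pkl","rb"))["scene"]
def blob(b):
    x0,y0,x1,y1=b;m=(w["img"][y0:y1,x0:x1].max(2)<60).astype(np.uint8)
    n,l,st,ce=cv2.connectedComponentsWithStats(m);i=1+np.argmax(st[1:,4]);return st[i]+np.array([x0,y0,0,0,0]),ce[i]+[x0,y0]
th=np.radians(-15.5);C=np.array([.4624,-.2588])
E=lambda p:(np.array([[np.cos(th),np.sin(th)],[-np.sin(th),np.cos(th)]])@(p[:2]-C)).round(4)
st,c=blob((366,232,404,280));print("tab",st,c)
for z in(.091,.098):print(onz(w,c,z).round(4),E(onz(w,c,z)))
for sc,cc,n in((s,(252.3,240.2),"s"),(t,(346.3,272),"t")):
    print(n,tri(w,c,sc,cc))
st,c=blob((270,228,310,249));print("ej",st,c)
for z in(.069,.106):
    for uv in((c[0],st[1]),):print(onz(w,uv,z).round(4),E(onz(w,uv,z)))
print("mid",E(onz(w,c,.106)),tri(w,c,s,(256.5,267.3)),tri(w,c,t,(391.4,287.9)))
g=cv2.cvtColor(w["img"],cv2.COLOR_BGR2GRAY);print(g[225:260:2,288],g[225:260:2,384])
```

```text
tab [374 239  20  31 288] [382.61458333 251.25347222]
[ 0.3732 -0.2385  0.091 ] [-0.0913 -0.0043]
[ 0.3694 -0.2399  0.098 ] [-0.0946 -0.0067]
s (array([ 0.37171094, -0.23960687,  0.09646135]), np.float64(0.002525204154119514))
t (array([ 0.37378187, -0.23828006,  0.08996164]), np.float64(0.00012484040352046778))
ej [278 235  22  14 198] [288.80808081 241.96969697]
[ 0.3409 -0.3235  0.069 ] [-0.0998 -0.0948]
[ 0.3262 -0.32    0.106 ] [-0.1149 -0.0954]
mid [-0.1081 -0.0954] (array([ 0.3422647 , -0.32376771,  0.09182787]), np.float64(0.006583302482931149)) (array([ 0.34264571, -0.32507861,  0.08311623]), np.float64(0.0018855403663330043))
[146 147 145 146 141  52  46  63  56  56  53  46  55  92  95  96  96  95] [92 91 92 91 94 95 83 40 35 42 66 69 69 69 71 70 70 70]
```

Request:
step_arm(
  steps=[
    [[0,0,-4,0,0],[0,0,-8,0,0],[0,0,-12,0,0],[0,0,-15.5,0,0],[0,0,-15.5,0,0],[0.5,-0.13,-15.5,0,0],[1,-0.27,-15.5,0,0],[1.5,-0.4,-15.5,0,0],[2,-0.53,-15.5,0,0],[2.5,-0.67,-15.5,0,0]],
  ],
)

```text
time_s: 3.28
eef_pos: [0.3176, -0.3233, 0.0968]
tool_rot: [0.136, 0.991, -0.001, 0.001]
contact_force: [0.8, 0.1, -0.0]
gripper_width: 0.002
grasp_force: 0.0
```

Request:
step_arm(
  steps=[
    [[0.5,-0.13,0,0,0],[1,-0.27,0,0,0],[1.5,-0.4,0,0,0],[2,-0.53,0,0,0],[2.5,-0.67,0,0,0],[3,-0.8,0,0,0],[3,-0.8,0,0,0]],
  ],
)

```text
time_s: 3.87
eef_pos: [0.3461, -0.3304, 0.0948]
tool_rot: [0.136, 0.991, -0.0, -0.0]
contact_force: [-4.8, -1.0, 2.1]
gripper_width: -0.002
grasp_force: 2.2
```

Request:
step_arm(
  steps=[
    [[0.4,-0.11,0,0,0],[0.8,-0.22,0,0,0],[1.2,-0.33,0,0,0],[1.6,-0.44,0,0,0],[2,-0.55,0,0,0],[2,-0.55,0,0,0]],
  ],
)

```text
time_s: 4.37
eef_pos: [0.365, -0.3356, 0.0947]
tool_rot: [0.136, 0.991, -0.0, -0.001]
contact_force: [-7.1, -1.1, 3.9]
gripper_width: 0.001
grasp_force: 3.3
```

Request:
step_arm(
  steps=[
    [[0.2,-0.05,0,0,0],[0.4,-0.11,0,0,0],[0.6,-0.16,0,0,0],[0.7,-0.19,0,0,0],[0.7,-0.19,0,0,0]],
  ],
)

```text
time_s: 4.78
eef_pos: [0.3712, -0.3373, 0.0946]
tool_rot: [0.136, 0.991, -0.0, -0.002]
contact_force: [-7.9, -0.2, 4.5]
gripper_width: -0.002
grasp_force: 3.6
```

Request:
step_arm(
  steps=[
    [[0.15,-0.04,0,0,0],[0.3,-0.08,0,0,0],[0.4,-0.11,0,0,0],[0.4,-0.11,0,0,0]],
  ],
)

```text
time_s: 5.12
eef_pos: [0.3749, -0.3384, 0.0946]
tool_rot: [0.137, 0.991, -0.0, -0.002]
contact_force: [-8.6, -0.6, 4.6]
gripper_width: -0.001
grasp_force: 4.1
```

Run:
```python
from h import *
d={n:get_image(n) for n in("scene","top")}
a=cv2.resize(d["top"]["img"][160:310,300:430],None,fx=3,fy=3,interpolation=cv2.INTER_CUBIC)
b=cv2.resize(d["scene"]["img"][200:320,235:365],None,fx=3,fy=3,interpolation=cv2.INTER_CUBIC)
b=cv2.copyMakeBorder(b,0,a.shape[0]-b.shape[0],0,0,cv2.BORDER_CONSTANT)
cv2.imwrite("pics/z1.png",np.hstack([a,b]))
```

```text
(no output)
```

View pics/z1.png

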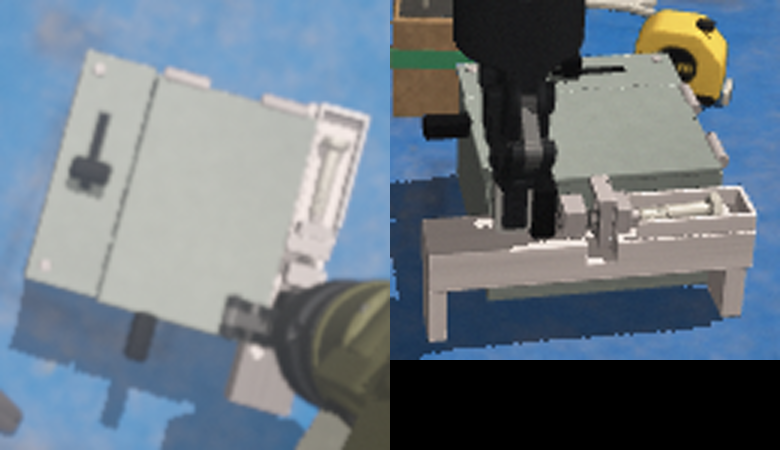

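The bolt now lies in the tray: head at about (712,205), shank from (640,213) in the scene half, and (330,190) in the top half. I push a little more to reach the hard stop.

Request:
step_arm(
  steps=[
    [[0.15,-0.04,0,0,0],[0.3,-0.08,0,0,0],[0.4,-0.11,0,0,0],[0.5,-0.13,0,0,0],[0.5,-0.13,0,0,0],[0.5,-0.13,0,0,0]],
  ],
)

```text
time_s: 5.72
eef_pos: [0.3751, -0.3385, 0.0945]
tool_rot: [0.137, 0.991, -0.0, -0.006]
contact_force: [-23.6, 1.4, 18.9]
gripper_width: -0.001
grasp_force: 12.1
```

Request:
step_arm(
  steps=[
    [[-1,0.27,0,0,0],[-2,0.53,0,0,0],[-3,0.8,0,0,0],[-4,1.07,0,0,0],[-5,1.33,0,0,0],[-6.5,1.75,0,0,0],[-8,2.15,0,0,0],[-9,2.4,0,0,0],[-9,2.4,4,0,0],[-9,2.4,7.5,0,0]],
  ],
)

```text
time_s: 6.55
eef_pos: [0.2903, -0.3143, 0.1698]
tool_rot: [0.136, 0.991, 0.002, -0.001]
contact_force: [1.4, -0.8, 0.0]
gripper_width: -0.001
grasp_force: 0.0
```

Request:
step_arm(
  steps=[
    [[0,2,3,0,0.5],[1.5,5,3,0,0.5],[4,7,3,0,0.5],[7,7.7,3,0,0.5],[8.1,7.7,3,0,0.5],[8.1,7.7,3,0,0.5],[8.1,7.7,3,0,0.5]],
  ],
)

```text
time_s: 7.13
eef_pos: [0.3729, -0.2389, 0.1999]
tool_rot: [0.136, 0.991, 0.0, -0.0]
contact_force: [-0.3, 0.7, 0.7]
gripper_width: 0.498
grasp_force: 0.0
```

Run:
```python
from h import *
w,o=wrist();print(o["eef_pos"],o["gripper_width"],o["contact_force"])
T=np.linalg.inv(w["world_from_camera"])
for p in([.373,-.2385,.091],[.373,-.2385,.098]):
    c=T@np.array(p+[1]);print((w["mtx"]@c[:3]/c[2])[:2])
cv2.imwrite("pics/w2.png",w["img"])
```

```text
[ 0.3729285  -0.23886879  0.19987737] 0.498148102520754 [-0.26562962  0.69740579  0.6574683 ]
[284.2992767  208.88193527]
[284.32108209 211.72709389]
```

View pics/w2.png

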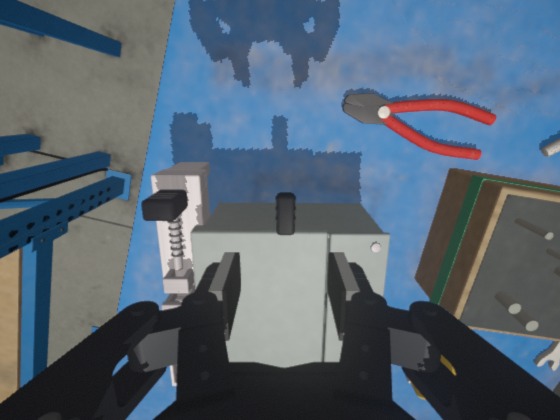

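The tab at (286,213) is centred between the open fingers and agrees with the predicted (284,210). Next I descend and grip.

Request:
step_arm(
  steps=[
    [[0,0,-4,0,0.5],[0,0,-8,0,0.5],[0,0,-10.7,0,0.5],[0,0,-10.7,0,0.5],[0,0,-10.7,0,0],[0,0,-10.7,0,0],[0,0,-10.7,0,0],[0,0,-10.7,0,0],[0,0,-10.7,0,0],[0,0,-10.7,0,0]],
  ],
  squeeze=30,
)

```text
time_s: 8.02
eef_pos: [0.3736, -0.238, 0.0947]
tool_rot: [0.136, 0.991, 0.001, 0.001]
contact_force: [0.2, 5.8, -1.6]
gripper_width: 0.156
grasp_force: 32.0
```

Request:
step_arm(
  steps=[
    [[0,0,0.2,0,0],[0,0,0.4,0,0],[0,0,0.6,0,0],[0,0,0.6,0,0],[0,0,0.6,0,0]],
  ],
)

```text
time_s: 8.43
eef_pos: [0.3738, -0.2381, 0.1008]
tool_rot: [0.136, 0.991, 0.001, 0.001]
contact_force: [1.8, 5.6, -4.1]
gripper_width: 0.155
grasp_force: 31.7
```

Request:
step_arm(
  steps=[
    [[0,0,0.1,0,0],[0,0,0.2,0,0],[0,0,0.3,0,0],[0,0,0.3,0,0],[0,0,0.3,0,0]],
  ],
)

```text
time_s: 8.85
eef_pos: [0.374, -0.2381, 0.1038]
tool_rot: [0.136, 0.991, 0.001, 0.002]
contact_force: [3.5, 4.9, -3.2]
gripper_width: 0.157
grasp_force: 31.6
```

Request:
step_arm(
  steps=[
    [[0,0,0.2,0,0],[0,0,0.4,0,0],[0,0,0.6,0,0],[0.05,0,0.8,0,0],[0.05,0,0.8,0,0]],
  ],
)

```text
time_s: 9.27
eef_pos: [0.3747, -0.2383, 0.1121]
tool_rot: [0.136, 0.991, 0.001, 0.002]
contact_force: [2.7, 5.0, -4.1]
gripper_width: 0.156
grasp_force: 31.6
```

Run:
```python
from h import *
w,o=wrist();d={n:get_image(n) for n in("scene","top")};print(o["eef_pos"],o["contact_force"])
a=cv2.resize(d["top"]["img"][160:310,300:430],None,fx=3,fy=3,interpolation=cv2.INTER_CUBIC)
b=cv2.resize(d["scene"]["img"][200:320,235:365],None,fx=3,fy=3,interpolation=cv2.INTER_CUBIC)
b=cv2.copyMakeBorder(b,0,a.shape[0]-b.shape[0],0,0,cv2.BORDER_CONSTANT)
cv2.imwrite("pics/z2.png",np.hstack([a,b]))
```

```text
[ 0.37473715 -0.23828049  0.11209977] [ 2.74319593  5.00691071 -4.10584525]
```

View pics/z2.png

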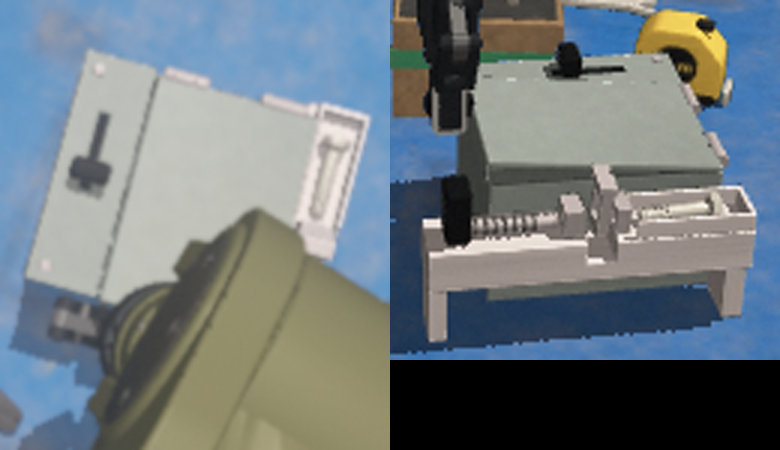

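The cover has lifted 17 mm (about 0.1 rad) at only about 4 N, with its front edge clearly raised. It is free, so the slide stays untouched. The bolt is still in the tray. I raise the cover along its arc.

Request:
step_arm(
  steps=[
    [[0.11,-0.03,0.85,0,0],[0.25,-0.07,1.69,0,0],[0.43,-0.12,2.52,0,0],[0.66,-0.18,3.35,0,0],[0.92,-0.25,4.16,0,0],[1.21,-0.34,4.95,0,0],[1.56,-0.43,5.73,0,0],[1.94,-0.54,6.49,0,0],[2.35,-0.65,7.23,0,0],[2.35,-0.65,7.23,0,0]],
  ],
)

```text
time_s: 10.25
eef_pos: [0.3988, -0.2451, 0.1854]
tool_rot: [0.136, 0.991, 0.001, 0.002]
contact_force: [2.2, 4.2, -5.1]
gripper_width: 0.153
grasp_force: 33.3
```

Request:
step_arm(
  steps=[
    [[0.44,-0.12,0.72,0,0],[0.93,-0.26,1.41,0,0],[1.45,-0.4,2.08,0,0],[1.99,-0.55,2.72,0,0],[2.56,-0.71,3.33,0,0],[2.56,-0.71,3.33,0,0],[2.56,-0.71,3.33,0,0],[2.56,-0.71,3.33,0,0],[2.56,-0.71,3.33,0,0]],
  ],
)

```text
time_s: 11.0
eef_pos: [0.4227, -0.2519, 0.2171]
tool_rot: [0.136, 0.991, 0.001, 0.001]
contact_force: [0.4, 5.1, -0.5]
gripper_width: 0.157
grasp_force: 34.8
```

Run:
```python
from h import *
d={n:get_image(n) for n in("scene","top")}
o=get_obs();print(o["eef_pos"],o["contact_force"],o["grasp_force"],o["gripper_width"],np.round(o["qd"],3))
a=cv2.resize(d["top"]["img"][160:310,300:430],None,fx=3,fy=3,interpolation=cv2.INTER_CUBIC)
b=cv2.resize(d["scene"]["img"][170:320,235:365],None,fx=3,fy=3,interpolation=cv2.INTER_CUBIC)
cv2.imwrite("pics/z3.png",np.hstack([a,b]))
```

```text
[ 0.4227857  -0.25191086  0.2170966 ] [ 1.53139723  5.49173808 -1.02845532] 34.81096584931947 0.1543441923398611 [ 0.001 -0.002 -0.001  0.001 -0.    -0.   ]
```

View pics/z3.png

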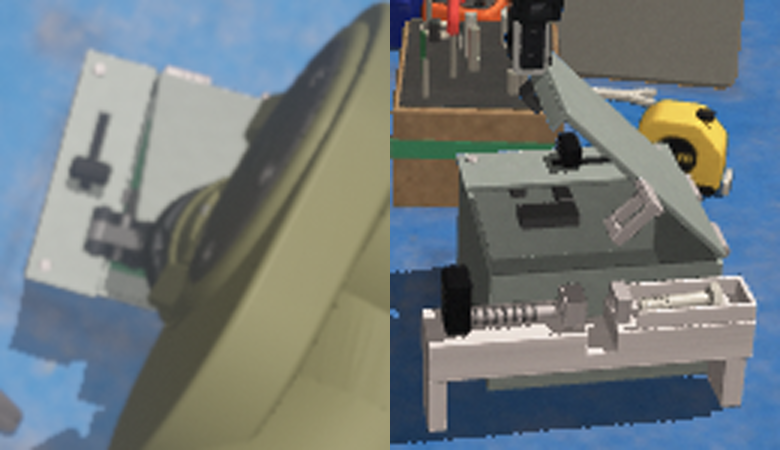

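The cover stands at about 45° (z rise 122 mm, about 0.8 rad) with the tab still in the fingers at (535,95) and about 34 N of grip. The bolt rests in the tray at (690,298). I hand in.

```bash
python3 -c "
from cell import finish_job
print(finish_job())"
```

```text
the job is handed in; nothing more can be done
None
```

I've handed the job in: the bolt is in the tray, the tug showed the cover was free so I left the release slide alone, and the cover is held by the tab at about 45°.

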